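# Show what to throw away and hold the wastebasket flap open

### The job

Show a helper what to throw away: point at the tall spray nozzle cap (not the low screw cap) by holding the fingertips centred just above it, a few centimetres at most, for two seconds without touching it. Then gently push the wastebasket's flap in with the fingertips by 25 degrees or more and finish while still holding it open, so that the helper can drop the cap in. Grasp and lift nothing, and leave the cap and the other things on the shelf where they are.

Things in the scene. Friction and masses are not known exactly. Their poses are not given: they have to be found in the camera images.
- nozzle_cap: the tall spray nozzle cap, yellow plastic, loose, standing upright on the shelf: 36 mm across at the foot, narrowing in a step to 16 mm at the flat top, 55 mm high; origin at the centre of its underside, z up
- nozzle_cap_top (a point): the centre of the flat top of the tall nozzle cap, 55 mm above its underside
- screw_cap: a low screw cap of the same yellow plastic, 38 mm across, 16 mm high, loose, not the one to point at; origin at the centre of its underside
- scrub_block: steel scrubbing block, 75 (its x) by 50 (its y) by 26 mm high, loose; origin at the centre of its underside
- soap_dish: compact white ceramic soap dish, open on top, 95 (its x) by 65 (its y) by 22 mm high, loose; origin at the centre of its underside
- scrub_wand: olive-green silicone scrub wand lying on the right of the shelf along its own x, 200 mm long, head 42 mm wide and 23 mm high at its +x end; loose; origin at the underside, midway along it
- basket: white wastebasket fixed to the shelf, 190 mm (its x) by 200 mm (its y) by 222 mm high, origin at the centre of its underside; its x axis points away from the robot, give or take its yaw. Rim 22 mm deep round a mouth 124 mm (x) by 150 mm (y), centred on the basket and filled by the flap when shut
- flap_pad (a point): the ribbed grey push pad on top of the flap, where fingertips push it down; on the flap's midline, 92 mm from the hinge towards the robot and 28 mm from the flap's free edge; 218 mm above the basket's underside when shut (4 mm below the rim's top), moves with the flap
- flap_hinge (a point): the middle of the flap's hinge line, fixed on the basket at its far side, 62 mm beyond the basket's centre along its x and 218 mm above its underside; the hinge line runs along the basket's y
- flap (a joint): angle of the flap: white plastic panel 120 mm from hinge to free edge, 144 mm wide. 0 = shut and level, grows as the free edge (on the robot's side) swings down into the basket, stop at 1.2 rad; a spring closes it: about 1.5 N at the pad to start, 4 N at 0.5 rad. Pushing straight down at the pad by 45 mm turns it about 0.45 rad or more
- shelf: the pull-out shelf, white board 440 mm (x) by 900 mm (y) with a 20 mm aluminium edge, held still; origin at its centre on the work surface; the top of the board, on which all stands, is 40 mm above the origin
Not all that is in view belongs to the job. There is more than one size of the nozzle_cap; the job needs the largest.

How it is judged (in metres and radians):
On the way, in this order (a step that is already met when the one before it is completed fails the run):
1. the fingertips are held just above the tall nozzle cap, flap still shut (horizontal distance between the grasp point and nozzle_cap_top below 0.025 m and z of the grasp point in the frame of nozzle_cap_top between 0.02 and 0.09 m and value of joint flap below 0.1 rad), for 1.5 s.
2. the fingertips hold the flap pushed in (value of joint flap above 0.38 rad and contact force between the fingers and basket above 0.3 N), for 0.3 s.
At the end, for the whole second after the job is handed in: the fingers hold the flap pushed in by more than 0.38 rad (22 degrees), contact over 0.3 N; the nozzle cap stands upright within 6 mm of its start, the other things within 15 mm; earlier the fingertips dwelt 1.5 s within 25 mm sideways of the cap and at most 70 mm above its top (all of step 2 and distance of nozzle_cap from where it was at the start of the episode below 0.006 m and angle between nozzle_cap's own z axis and vertical below 0.1 rad and distance of each of screw_cap, scrub_block, soap_dish, scrub_wand from where it was at the start of the episode below 0.015 m); the arm keeps its last pose, push and grip.
It fails at once if the nozzle cap is touched (contact force between any of the fingers, the arm and nozzle_cap above 0.2 N).
It fails at once if the nozzle cap is moved (distance of nozzle_cap from where it was at the start of the episode above 0.008 m).
It fails at once if another thing on the shelf is moved or lifted (distance of any of screw_cap, scrub_block, soap_dish, scrub_wand from where it was at the start of the episode above 0.02 m).
It fails at once if the wastebasket is pushed hard (over 25 N) (contact force between any of the fingers, the arm and basket above 25 N).
It also fails if it takes over 38 s, if anything falls off the work surface, if the arm or the gripper's body presses on something with over 40 N, if the wrist force passes 120 N, or if a joint passes its speed limit or range.

### The arm

A 7-joint arm with a two-finger parallel gripper is mounted at the origin on the work surface. World frame = base frame: x ahead of the robot, y to its left, z up, the work surface at z = 0. Lengths are in mm, angles in rad, forces in N, time in s.
With the tool pointing down it reaches from about 350 to 900 mm from the base axis. Payload 8.1 kg.
Tool frame: the origin (TCP) lies midway between the tips of the shut fingers; the grasp point (between the pads) lies 19 mm behind it; z points along the fingers, y is the direction in which the jaws open and shut (so a half turn about z gives the same grasp; the last joint's range is limited). The gripper opens to 92 mm and grips with 3 to 60 N. Pads are 19 mm wide; open, the fingers measure 130 mm over their backs; the gripper's body (75 mm by 190 mm) begins 47 mm behind the grasp point.
Start: joints at [1.143, 0.434, 0.025, 1.573, -0.012, 1.134, -0.075], TCP at [199.426, -592.343, 226.742] pointing down, gripper open.
Joint ranges: [-2.62, 2.62], [-0.44, 2.09], [-1.27, 1.32], [0.08, 2.57], [-1.32, 4.46], [0.12, 2], [-2.74, 2.74]. Speed limits (rad/s): [2.22, 2.22, 3.01, 3.01, 3.14, 3.14, 3.14].

### API

Orientations are given as a 3x3 rotation matrix whose columns are the frame's x, y, z axes.
In Python, from cell import robot gives the robot as it stands. Calls block until the motion is done:
- robot.movep(position, orientation): joint-space move of the TCP to a pose.
- robot.move_linear(position, frame=None, vel=150): straight line of the TCP; frame=None keeps the orientation; vel is the mean speed in mm/s.
- robot.movej(angles): joint-space move.
- robot.grip(opening): finger opening in mm; the grip force is fixed at half the most; returns when the fingers have stopped.
- robot.sleep(seconds).
- robot.inverse_kinematics(position, orientation): joint angles nearest the present ones, or None.
- robot.get_state(): the state.
- robot.grab_frame(name): name is "side" or "top"; returns a dict with "frame" (384x512x3 uint8, red, green, blue), "mtx" (3x3 intrinsics, pixels), "rvec" (rotation vector, rad) and "tvec" (3), from world to camera coordinates, as OpenCV has them. Camera axes: x right, y down, z forward; pixel columns grow to the right and rows downward; lengths in mm; the calibration is good to about 2 mm. A picture is of the moment at which its call begins. There is no depth.
A pose or a line that the arm cannot do raises robot.MotionError and nothing moves.
- robot.job_done(): hands the job in, once; it reports no verdict.
The state is a dict: "t": time; "q": joint angles; "qvel": joint speeds; "effort": joint torques, N m; "ee_pos": TCP position; "eef_rot": TCP orientation; "ft_force": force on the tool from outside, world axes, zero at the start; "moment": the same for the moment, N m; "opening": finger opening in mm.
Only numpy, scipy, OpenCV 4.12 (cv2) and the standard library are available. Lean on these libraries where they do the work, as an engineer would, in place of code of your own. Each camera call takes 0.05 s, during which the arm holds its last target. There are 200 camera calls.

## Working session

There is one attempt and no reset: what is moved stays moved. The work goes in short steps, each a Python script; the robot and the scene stay as the last script left them, time stands still between calls to the robot, and variables do not carry over. Pictures are saved under pics/ and viewed, about 8 in all and at most 12, crops included, and the job is handed in when it is done.

```bash
mkdir -p pics; ls; cat > h.py <<'E'
import numpy as np,cv2,pickle
def load(n): return pickle.load(open(f'pics/{n}.pkl','rb'))
def ray(f,uv):
    R=cv2.Rodrigues(np.array(f['rvec'],float))[0]; t=np.array(f['tvec'],float).ravel()
    d=R.T@np.linalg.solve(f['mtx'],[uv[0],uv[1],1]); return -R.T@t,d
def atz(f,uv,z):
    c,d=ray(f,uv); return c+d*(z-c[2])/d[2]
def proj(f,p): return cv2.projectPoints(np.array(p,float).reshape(-1,3),np.array(f['rvec'],float),np.array(f['tvec'],float),np.array(f['mtx'],float),None)[0].reshape(-1,2)
def tri(f,a,g,b):
    A=np.zeros((3,3));v=np.zeros(3)
    for F,u in((f,a),(g,b)):
        c,d=ray(F,u);d/=np.linalg.norm(d);P=np.eye(3)-np.outer(d,d);A+=P;v+=P@c
    return np.linalg.solve(A,v)
E
python3 - <<'E'
from cell import robot
import cv2,pickle
for n in('side','top'):
    f=robot.grab_frame(n);f={k:f[k] for k in('frame','mtx','rvec','tvec')}
    pickle.dump(f,open(f'pics/{n}.pkl','wb'))
    cv2.imwrite(f'pics/{n}.png',cv2.resize(f['frame'][:,:,::-1],(768,576)))
    from h import ray; print(n,ray(f,(256,192)))
s=robot.get_state();print(s['t'],s['eef_rot'],s['ft_force'],s['opening'])
E
```

```text
pics
side (array([  603.62333492, -1012.34538823,   665.17910132]), array([ 0.02584605,  0.88724738, -0.46061581]))
top (array([ 537.65252043,  -86.80926958, 1121.94199194]), array([ 0.0820191 ,  0.01207052, -0.99669832]))
0.1 [[ 9.47729855e-01  3.19073326e-01 -5.77923396e-04]
 [ 3.19073823e-01 -9.47728963e-01  1.30695899e-03]
 [-1.30698987e-04 -1.42304429e-03 -9.99998979e-01]] [ 0.19661355 -0.28636753  0.46115013] 91.72821085233414
```

View pics/top.png

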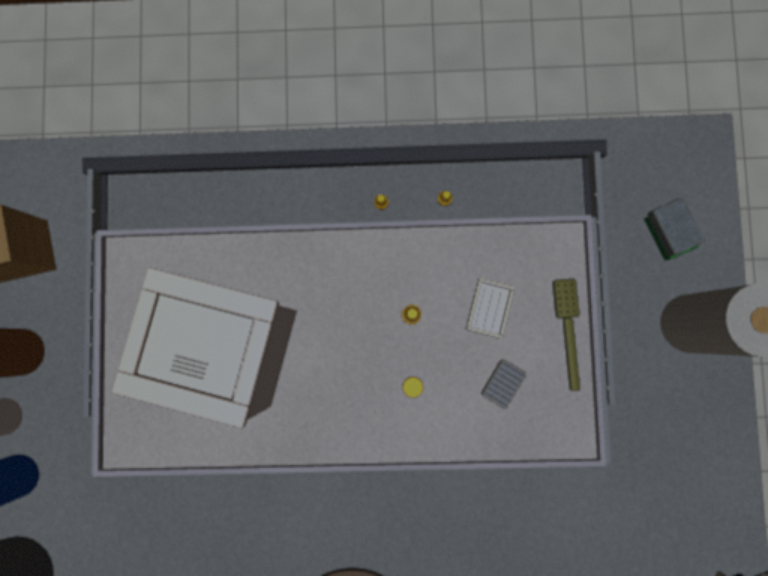

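View pics/side.png

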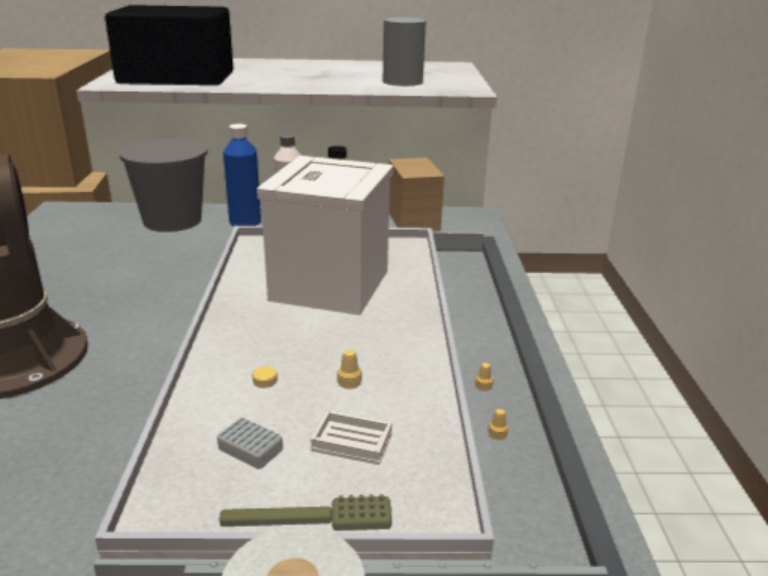

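Top view (768 px scale): three nozzle caps, at (412,314) on the shelf and (381,201) and (446,198) on the bench behind it. The low screw cap is at (413,387). The basket rim corners are about (150,268), (279,300), (243,427) and (113,393), with the pad at (189,366). The side view shows the shelf cap at (349,367) and the smaller ones at (485,376) and (499,423). The shelf cap fits the description because it stands on the shelf and looks the largest. I'll measure all three and check them in a crop.

```bash
python3 - <<'E'
from h import *
s,t=load('side'),load('top')
def crop(f,u,v,w,h,k): return cv2.resize(f['frame'][v:v+h,u:u+w,::-1],(w*k,h*k),interpolation=cv2.INTER_CUBIC)
a=crop(t,240,120,70,150,4);b=crop(s,160,220,190,75,4)  # a 280x600
im=np.zeros((600,800,3),np.uint8);im[:,:280]=a
c=crop(s,160,225,130,70,4);d=crop(s,210,225,130,75,4);im[:280,280:800]=c;im[300:600,280:800]=d
cv2.imwrite('pics/crop.png',im)
# tall caps: yellow components
for n,f in(('top',t),('side',s)):
    hsv=cv2.cvtColor(f['frame'],cv2.COLOR_RGB2HSV)
    m=cv2.inRange(hsv,(18,120,80),(32,255,255))
    N,l,st,ce=cv2.connectedComponentsWithStats(m)
    for i in range(1,N):
        if st[i,4]>15: print(n,st[i],ce[i].round(1))
A=lambda u,v,z:atz(t,(u/1.5,v/1.5),z).round(1)
print('top centre',A(412,313.5,95),'tri',tri(s,(349/1.5,352/1.5),t,(412/1.5,313.5/1.5)).round(1))
for q in((150,268),(279,300),(243,427),(113,393)):print('rim',A(*q,262))
print('pad',A(189,366,258))
for q in((100,232),(595,218),(603,464),(97,473)):print('shelf',A(*q,40))
E
```

```text
top [292 128   9   9  67] [296.1 131.9]
top [250 130   9   9  67] [253.8 134.2]
top [268 203  13  13 120] [273.9 209.2]
top [269 252  13  13 136] [274.9 257.7]
side [229 233   8  10  52] [232.1 237. ]
side [318 242  10  14  97] [322.8 249.5]
side [169 245  15   9 117] [175.9 249. ]
side [226 246  15   7  64] [232.5 249. ]
side [326 273  12  16 123] [332.  281.4]
top centre [ 576.7 -121.4   95. ] tri [ 578.1 -121.4   93.7]
rim [647.7 267.4 262. ]
rim [595.2  76.9 262. ]
rim [414.4 131.  262. ]
rim [466.9 320.4 262. ]
pad [502.9 210.6 258. ]
shelf [746.7 453.8  40. ]
shelf [ 743.9 -462.    40. ]
shelf [ 304.9 -450.7   40. ]
shelf [306.6 452.9  40. ]
```

View pics/crop.png

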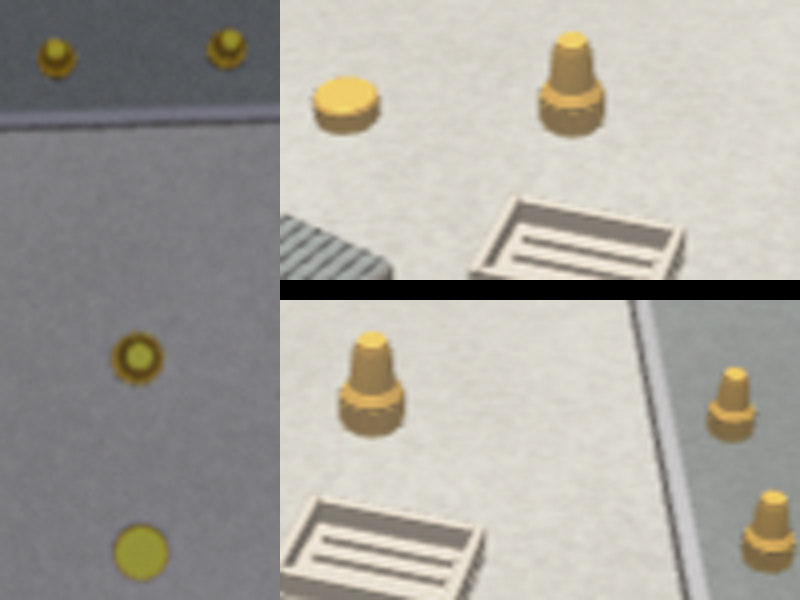

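The crop confirms it. The shelf cap is the tall, largest one, with its top at about (577,-121,94.5). That height matches the 95 it should have, and the two caps behind are clearly smaller. The rim measures 198 x 189 mm, the shelf 440 x 905 mm, and the basket yaw is about -16°. The pad predicted from the rim is (502,207) and the measured one is (503,211). Next I point at the cap.

```bash
python3 - <<'E'
from cell import robot
from h import *
c,s_=np.cos(np.radians(-16)),np.sin(np.radians(-16))
R=np.array([[c,s_,0],[s_,-c,0],[0,0,-1.]])
np.save('R.npy',R)
for p in([577,-121,300],[577,-121,125],[502.5,208.5,330],[502.5,208.5,210]):print(robot.inverse_kinematics(p,R))
p=robot.get_state()['ee_pos']
robot.grip(0)
robot.move_linear([p[0],p[1],320],vel=120)
robot.movep([577,-121,320],R)
robot.move_linear([577,-121,126],vel=120)
robot.sleep(0.3)
f=[robot.grab_frame(n) for n in('side','top')]
robot.sleep(2.0)
st=robot.get_state();print(st['t'],st['ee_pos'],st['ft_force'],st['opening'])
a=cv2.resize(f[0]['frame'][170:290,150:350,::-1],(800,480))
cv2.imwrite('pics/point.png',a)
E
```

```text
[ 0.24639283  0.33814747 -0.17984706  1.53908258  0.06217167  1.2699669
 -1.79196301]
[ 0.18614635  0.48252014 -0.09838264  1.77396911  0.05878456  0.88793954
 -1.78823277]
[ 0.21110374  0.38787092 -0.97949295  1.55185801  0.3257679   1.37630537
 -2.64741431]
[ 0.09466035  0.43797751 -0.80379334  1.74635764  0.34855846  1.10629849
 -2.67100994]
8.7917 [ 576.99716065 -121.00385345  126.00300973] [-0.73229105  0.05251561 -0.09173789] 0.6448696064181483
```

View pics/point.png

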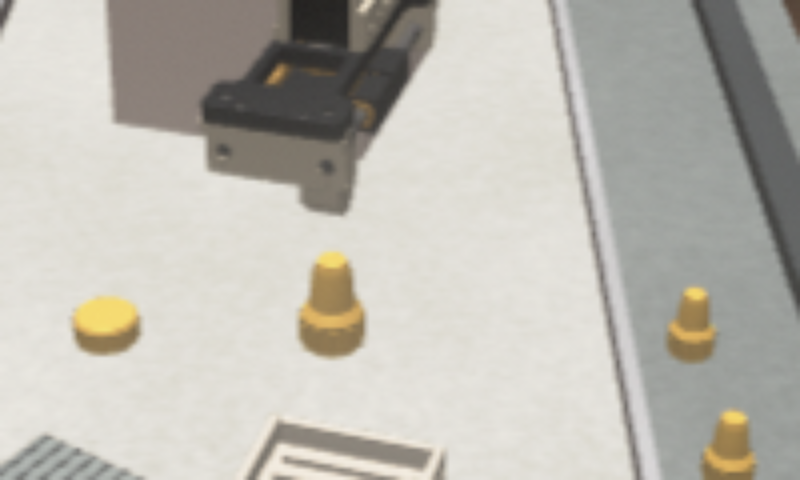

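The side crop shows the shut fingertips at (328,205) directly over the tall cap's top at (333,258), with clear air between them and the cap upright. The 2 s dwell is complete. Next I go to the flap at height, then push down slowly.

```bash
cat > push.py <<'E'
from cell import robot
from h import *
R=np.load('R.npy')
robot.move_linear([577,-121,340],vel=150)
robot.movep([502.5,208.5,340],R)
robot.move_linear([502.5,208.5,268],vel=80)
robot.sleep(.2)
f0=robot.get_state()['ft_force']
for z in(252,240,228,218,213):
    robot.move_linear([502.5,208.5,z],vel=30); s=robot.get_state()
    d=np.array(s['ft_force'])-f0
    print(round(s['t'],1),np.round(s['ee_pos'],1),d.round(2),s['q'][6])
    if np.linalg.norm(d)>12: print('stop');break
for n in('side','top'):
    f=robot.grab_frame(n)
    u,v=proj(f,[[502,208,240]])[0].astype(int); print(n,u,v)
    u,v=max(u-75,0),max(v-70,0)
    cv2.imwrite(f'pics/push_{n}.png',cv2.resize(f['frame'][v:v+140,u:u+150,::-1],None,fx=4,fy=4))
E
python3 push.py
```

```text
13.6 [502.5 208.5 252.1] [ 0.1  -0.06  1.54] -2.479594234527471
14.1 [502.3 208.5 239.9] [0.12 0.   1.8 ] -2.4849464958997727
14.7 [502.2 208.6 227.9] [-0.71 -0.15  2.65] -2.490628054817232
15.2 [502.2 208.6 217.8] [-0.36 -0.62  3.75] -2.4955655272964723
15.5 [502.3 208.6 212.8] [-1.86  0.26  2.81] -2.4981831232881935
side 207 123
top 129 243
```

```bash
python3 - <<'E'
import cv2,numpy as np
a=cv2.imread('pics/push_side.png');b=cv2.imread('pics/push_top.png')
h=min(a.shape[0],b.shape[0])
im=np.hstack([a[:h],b[:h]]);im=cv2.resize(im,(800,int(h*800/im.shape[1])));cv2.imwrite('pics/push.png',im)
from cell import robot
robot.sleep(.5);s=robot.get_state();print(s['t'],s['ee_pos'],s['ft_force'])
E
```

```text
16.075 [502.4067713 208.5230546 212.9587322] [-1.75994512  0.12350029  2.72518612]
```

View pics/push.png

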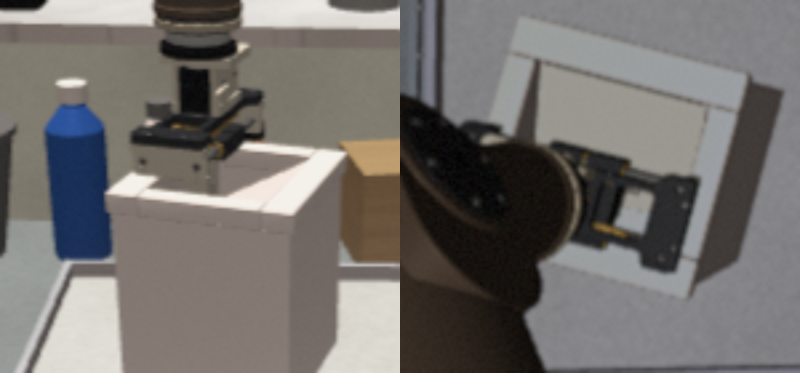

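The picture shows the fingertips at (210,185) inside the basket mouth with the flap tilted in, and the gripper body clear of the rim. The push is about 3 N, which fits the spring. I'll go 3 mm deeper for margin, check the shelf items against the first picture, and hand in.

```bash
python3 - <<'E'
from cell import robot
from h import *
robot.move_linear([502.5,208.5,210],vel=20);robot.sleep(.6)
s=robot.get_state();print(s['t'],s['ee_pos'],s['ft_force'])
f=robot.grab_frame('side');d=cv2.absdiff(f['frame'],load('side')['frame']).max(2)
print('changed px, items region',(d[228:350,140:265]>40).sum())
robot.job_done()
E
```

```text
16.975 [502.56472174 208.50454705 210.03479425] [-0.64721986 -0.19190574  4.26197548]
changed px, items region 0
the job is handed in; nothing more can be done
```

The job is handed in, with the fingertips still holding the flap open. The system gave no verdict.

- **Pointing:** I held the shut fingertips over the tall cap for a little over 2 s. The tips were about 31 mm above its top, which puts the grasp point about 50 mm above. The picture showed them centred over the cap with a clear gap.
- **Flap:** I then pushed it in at the pad, about 48 mm down. From the geometry that is about 0.48 rad (27°), but I could not read the angle directly. My basket position is good to about 4 mm, so it should be at least 0.43 rad.
- **Push force:** It settled at about 4.3 N, which fits the flap's spring and is far below the 25 N limit.
- **Other things on the shelf:** The last side picture showed no change from the start around the nozzle cap, screw cap, scrub block, soap dish and wand.
- **Time:** 17 s on the robot's clock when handed in.

No check failed. One reading disagreed slightly: the force dipped from about 3.8 N to 2.8 N on the last small step of the first push. It rose again after I pushed 3 mm deeper, and I put the dip down to friction.

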